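# Prop the marker cabinet's door wide open on its stay

## Robot

A 6-joint arm with a two-finger parallel gripper is mounted at the origin on the work surface. World frame = base frame: x ahead of the robot, y to its left, z up, the work surface at z = 0. Lengths are in m, angles in degrees, forces in N, time in s.
With the tool pointing down it reaches from about 0.4 to 0.825 m from the base axis. Payload 7 kg.
Tool frame: the origin (TCP) lies between the finger pads; the fingertips stand 14 mm ahead of it and the grasp point (between the pads) lies 5 mm behind it (r.tips_ahead is the distance from the TCP to the fingertips, in m); z points along the fingers, y is the direction in which the jaws open and shut (so a half turn about z gives the same grasp; the last joint's range is limited). The gripper opens to 88 mm and grips with 3 to 60 N. Pads are 19 mm wide; open, the fingers measure 130 mm over their backs; the gripper's body (78 mm by 193 mm) begins 47 mm behind the grasp point.
Start: joints at [91.622, 20.546, 0.682, 0, -70.136, -16.507], TCP at [0.173, 0.652, 0.241] pointing down, gripper open.
Joint ranges: [-176.03, 176.03], [-82.01, 121.73], [-58.28, 71.71], [-173.87, 95.51], [-174.79, -0.11], [-173.66, 173.66]. Speed limits (degrees/s): [136.94, 136.94, 172.46, 180, 180, 180].

## Interface

Orientations are given as [roll, pitch, yaw] about the fixed x, y, z axes, in that order (R = Rz(yaw) Ry(pitch) Rx(roll)).
In Python, from plant import r gives the robot as it stands.
- The arm moves only by the tool apply_moves, never from a script. Its arguments are lists of equal length, an entry for each row: "slide": the shift along the tool's x, y, z as a fraction of full scale, a list of three; "turn": the turn, a rotation vector about the tool's x, y, z as a fraction of full scale, a list of three; "jaw": the closure, from 0 (fully open) to 1 (shut). In form: {"slide": [[dx, dy, dz], ...], "turn": [[wx, wy, wz], ...], "jaw": [jaw, ...]}. A call has 1 to 8 rows; each row shifts and turns the commanded pose from where the row before left it, along the tool's axes as they then stand; what a row does not reach is not made up. Full scale, the value 1, is 0.1 m for a shift and 1.5 rad for a turn. A row lasts 1/10 s, in which the tool goes at most 50 mm and 8.59 degrees, less where a joint would pass 70% of its speed; a pose out of reach is approached as far as the arm can. A call with a number of a shift or a turn outside -1 to 1 is refused whole. A call with a gripper value outside its range is refused whole. The fingers move at their own pace and stop on an object; "newtons" is the grip in N (left out, the last holds). Time passes only in rows, so rows that do not move let the fingers close. It gives the time, the measured TCP pose, the force and the opening at its end, in the units of the state.
- r.get_state(): the state, without advancing time (a new reading comes with each control period).
- r.capture(name): name is "side" or "top"; returns a dict with "pixels" (384x512x3 uint8, blue, green, red), "depth" (384x512 float32, m along the optical axis (not along the pixel's ray), 0 where there is no reading), "fx", "fy", "cx", "cy" (pixels), "rvec" (rotation vector, rad) and "tvec" (3), from world to camera coordinates, as OpenCV has them. Camera axes: x right, y down, z forward; pixel columns grow to the right and rows downward; lengths in m; the calibration is good to about 2 mm. A picture is of the moment at which its call begins.
- r.close_job(): hands the job in, once; it reports no verdict.
The state is a dict: "time_s": time; "joints": joint angles; "qd": joint speeds; "joint_torque": joint torques, N m; "tcp_pos": TCP position; "eef_rot": TCP orientation; "contact_force": force on the tool from outside, world axes, zero at the start; "moment": the same for the moment, N m; "gripper_width": finger opening in m.
Only numpy, scipy, OpenCV 4.12 (cv2) and the standard library are available. Lean on these libraries where they do the work, as an engineer would, in place of code of your own. Each camera call takes 0.05 s, during which the arm holds its last target.

## Task

The glazed door of the marker cabinet on the counter is held a little open by the flat stay on top. Lift the stay off its pin, swing the door farther out, and drop the stay's last hole (the one next to its knob) fully down over the same pin, so that the door is propped at its widest; then let go. Leave the carton, the tape and the stapler where they are.

Things in the scene. Friction and masses are not known exactly. Their poses are not given: they have to be found in the camera images.
- cabinet_top (a point): Middle of the top of the cabinet, 150 mm above the counter. The cabinet is a fixed light-wood box, 200 deep x 280 wide x 150 mm high, full of markers. Its axes: x out of its open front (the door's side, away from the robot), y towards the hinge side, z up.
- hinge_top (a point): Point on the door's upright hinge axis, level with the cabinet's top, at (110, 135) mm from the middle of that top in the cabinet's x, y. Has the cabinet's axes. The shut door runs from here along -y; opening swings it towards +x.
- door (a joint): Angle of the door, rad: 0 shut, growing as it swings out (anticlockwise from above), at most 1.45. A glazed wooden frame 268 wide x 16 thick x 136 mm high on a light hinge (about 0.06 N m) that stays where it is left.
- stay_pivot (a point): Pivot of the stay on top of the door, 160 mm from the hinge axis along the door, 6.5 mm above the cabinet's top. The stay swivels freely about the vertical here and tips up about a level axis across it. The point turns with the stay: x along it to the knob, z up.
- stay (a joint): Angle by which the stay is tipped up, rad: 0 lying level, seated on the pin's plate; at most 0.9; it falls back under its weight. The stay: a flat dark steel bar 26 wide x 5 mm thick, ending 248 mm from the pivot, with four 12 mm holes on its midline at 100, 130, 160 and 190 mm and a knob at 235 mm from the pivot; about 160 g.
- knob_mid (a point): Middle of the upright black knob at the free end of the stay, 235 mm from the pivot: a cylinder 16 mm in diameter, 38 mm high, standing on the bar. This point is 19 mm above the bar's upper face and 21.5 mm above the pivot when the stay is level.
- end_hole (a point): Centre, at the bar's underside, of the stay's last hole, next to the knob: 190 mm from the pivot, 45 mm from the knob.
- pin_seat (a point): Foot of the fixed upright steel pin on the cabinet's top, on its axis at the upper face of its round plate (26 mm across, 4 mm high), where the stay's underside rests. The pin is 8 mm thick, round-ended, 14 mm high from here. At the start it is in the stay's first or second hole (100 or 130 mm from the pivot); a like plate without a pin is under the other.
- carton: White marker carton with a grey band, 70 x 110 x 50 mm, origin under its middle. Leave it alone.
- tape: Clear roll of tape lying flat, 90 mm across, 24 mm high, origin under its middle. Leave it alone.
- stapler: Stapler, 130 x 36 x 49 mm, along its x, origin under its middle. Leave it alone.

How it is judged:
By the outcome, as a careful person would: the job done as asked, in the order asked, and still so for the second after the job is handed in, with the robot touching nothing.
It also fails if it takes over 45 s, if anything falls off the work surface, if the arm or the gripper's body presses on something with over 40 N, if the wrist force passes 120 N, or if a joint passes its speed limit or range.

## Working session

There is one attempt and no reset: what is moved stays moved. The work goes in short steps, Python scripts to look and compute and a tool call to move; the robot and the scene stay as the last step left them, time stands still between calls to the robot, and variables do not carry over. Pictures are saved under pics/ and viewed, and the job is handed in when it is done.

Besides the shell and the picture viewer there is one more tool, called by a JSON object that holds its "method" and its "body". apply_moves: Moves the arm, as the interface text tells. Shift numbers are shares of 0.1 m and turn numbers shares of 1.5 rad, none past 1 either way. Its arguments: {"type":"object","properties":{"slide":{"type":"array"},"turn":{"type":"array"},"jaw":{"type":"array"},"newtons":{"type":"number"}},"required":["slide","turn","jaw"]}

```bash
ls; mkdir -p pics; cat > h.py <<'E'
import numpy as np, cv2
from plant import r
def cap(n):
    c=r.capture(n); R,_=cv2.Rodrigues(np.array(c['rvec'],float)); c['R']=R; c['t']=np.array(c['tvec'],float).ravel()
    return c
def pix(c,u,v,z=None):
    d=np.array([(u-c['cx'])/c['fx'],(v-c['cy'])/c['fy'],1.])
    o=-c['R'].T@c['t']; w=c['R'].T@d
    if z is None: s=c['depth'][int(round(v)),int(round(u))]
    else: s=(z-o[2])/w[2]
    return o+s*w
def ray(c,u,v):
    d=np.array([(u-c['cx'])/c['fx'],(v-c['cy'])/c['fy'],1.])
    w=c['R'].T@d
    return -c['R'].T@c['t'], w/np.linalg.norm(w)
def tri(c1,p1,c2,p2):
    o1,w1=ray(c1,*p1);o2,w2=ray(c2,*p2)
    A=np.stack([w1,-w2],1); s=np.linalg.lstsq(A,o2-o1,rcond=None)[0]
    a=o1+s[0]*w1;b=o2+s[1]*w2
    return (a+b)/2, np.linalg.norm(a-b)
def proj(c,P):
    p=c['R']@np.array(P)+c['t']; return c['fx']*p[0]/p[2]+c['cx'],c['fy']*p[1]/p[2]+c['cy']
E
python3 - <<'E'
from h import *
import pickle
for n in ('side','top'):
    c=cap(n); cv2.imwrite(f'pics/{n}0.png',cv2.resize(c['pixels'],(800,600),interpolation=cv2.INTER_CUBIC))
    pickle.dump(c,open(f'{n}0.pkl','wb'))
    print(n,-c['R'].T@c['t'],c['R'][2],c['fx'],c['cx'],c['cy'])
print(r.get_state())
E
```

```text
pics
side [ 0.27620228 -1.16380273  0.87584498] [ 0.17469309  0.83050914 -0.52890159] 474.20978552248624 261.4498102110585 192.75156028709264
top [ 0.32151796 -0.0140832   1.25701448] [ 0.19056463  0.01635638 -0.98153838] 405.7020627938862 257.3984290070524 189.83424904111925
{'time_s': 0.1, 'joints': array([ 9.16249856e+01,  2.05895563e+01,  6.38028939e-01, -1.99104675e-02,
       -7.01366012e+01, -1.65094110e+01]), 'qd': array([-0.01257093, -0.07826237,  0.15322644,  0.10237897,  0.07569482,
        0.08050112]), 'joint_torque': array([-1.37276671e-03, -5.84160662e+01,  2.93748003e+01,  7.01555461e+00,
        1.01865854e-02, -4.28666544e-05]), 'tcp_pos': array([0.17326345, 0.6519336 , 0.23967686]), 'eef_rot': array([ 1.79910185e+02, -7.10013548e-03, -1.48911994e+01]), 'contact_force': array([0.10112763, 0.04053625, 0.97311107]), 'moment': array([ 0.01671583,  0.02448682, -0.00531757]), 'gripper_width': 0.0877562032650162}
```

View pics/side0.png

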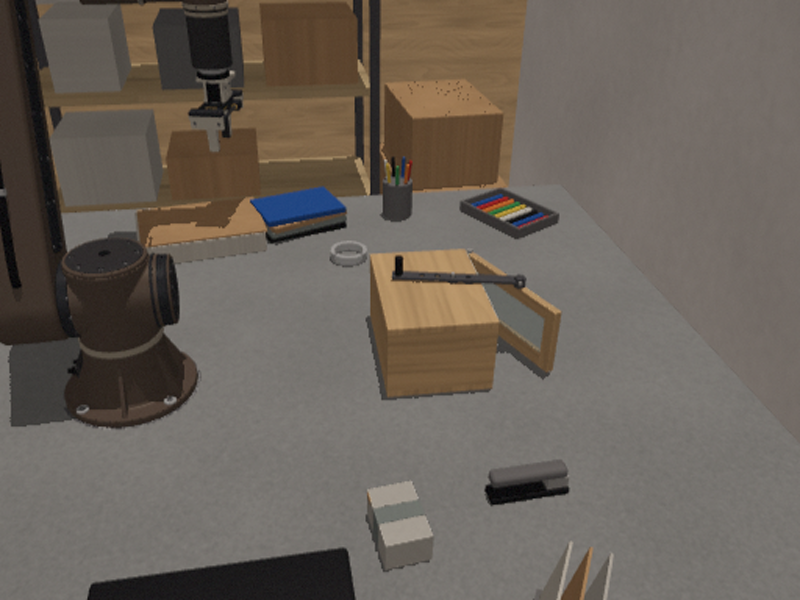

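View pics/top0.png

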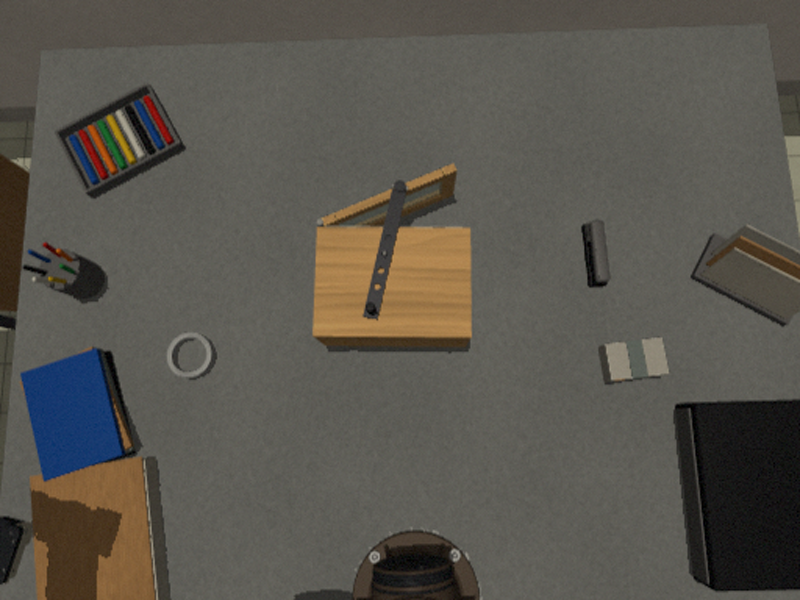

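The top view shows the cabinet at about (315–470, 227–345) in the enlarged picture. The stay's pivot is at (399,186) and the knob at (372,310). Next I'll enlarge crops.

```bash
python3 - <<'E'
import pickle,cv2
c=pickle.load(open('top0.pkl','rb')); cv2.imwrite('pics/tc0.png',cv2.resize(c['pixels'][95:230,190:310],None,fx=5,fy=5,interpolation=cv2.INTER_CUBIC)[:600])
cv2.imwrite('pics/tc0.png',cv2.resize(c['pixels'][100:220,190:310],None,fx=5,fy=5,interpolation=cv2.INTER_CUBIC))
c=pickle.load(open('side0.pkl','rb')); cv2.imwrite('pics/sc0.png',cv2.resize(c['pixels'][150:260,225:365],None,fx=5.4,fy=5.4,interpolation=cv2.INTER_CUBIC))
E
```

```text
(no output)
```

View pics/tc0.png

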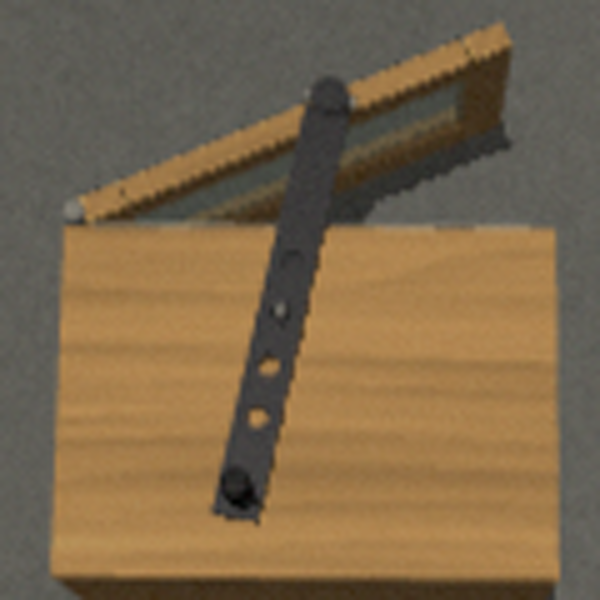

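View pics/sc0.png

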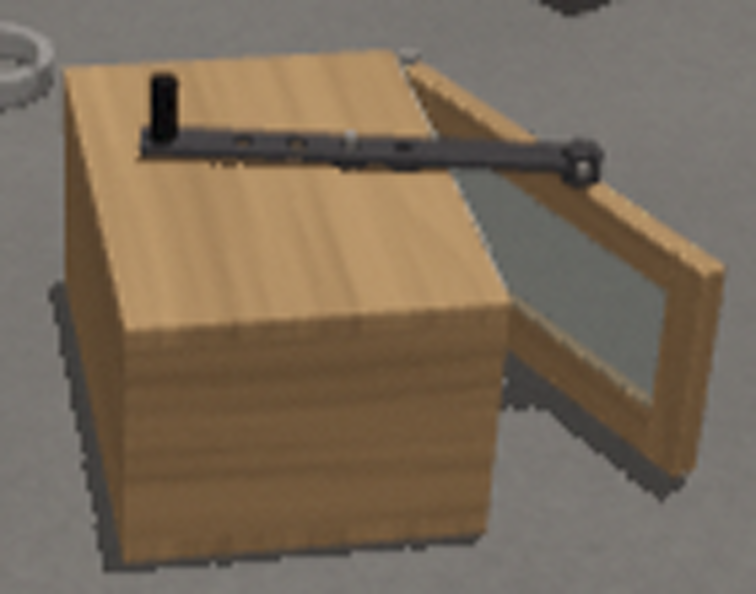

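The top crop shows the pin tip in the second hole, at (281,310). The hinge is at (75,210) and the knob top at (237,485). The side crop shows the knob top at (165,78), its foot at (165,138), and the pin at (350,138).

```bash
python3 - <<'E'
import pickle
from h import *
T=pickle.load(open('top0.pkl','rb'));S=pickle.load(open('side0.pkl','rb'))
t=lambda U,V:(190+(U+.5)/5-.5,100+(V+.5)/5-.5)
s=lambda U,V:(225+(U+.5)/5.4-.5,150+(V+.5)/5.4-.5)
np.set_printoptions(precision=4,suppress=True)
for n,a,b in [('BL(far hinge)',(64,226),(393,52)),('back-left',(52,575),(66,70)),('back-right',(559,577),(126,330)),('front-right',(556,229),(508,302)),('knobtop',(235,478),(165,77)),('pintip',(281,308),(350,133)),('pivot',(329,97),(583,160)),('hingetop',(73,210),(408,55)),('doorend',(503,30),(715,268)),('h3',(269,367),(297,141)),('h4',(258,418),(243,139))]:
    print(n,*tri(T,t(*a),S,s(*b)), pix(T,*t(*a)),pix(S,*s(*b)))
E
```

```text
BL(far hinge) [0.671  0.1576 0.1521] 9.014997287022368e-05 [ 0.7197  0.1815 -0.002 ] [0.6713 0.1586 0.1515]
back-left [0.4716 0.1638 0.1525] 0.0010614413125548101 [0.4917 0.1884 0.0001] [0.4723 0.1646 0.1521]
back-right [ 0.4616 -0.1141  0.1535] 0.0014600019248348158 [ 0.4627 -0.1144  0.1506] [ 0.4614 -0.1111  0.1514]
front-right [ 0.6591 -0.1212  0.1544] 0.0012954914426738149 [ 0.7079 -0.1365 -0.0025] [ 0.6589 -0.1201  0.1536]
knobtop [0.5128 0.059  0.2009] 0.0017906571616655908 [0.514  0.0591 0.1993] [0.5121 0.0601 0.2001]
pintip [0.6133 0.0342 0.1705] 0.0014562180595896058 [0.6154 0.0344 0.1657] [0.6145 0.0411 0.1664]
pivot [0.7405 0.005  0.1585] 0.0007504966420314131 [0.7387 0.0048 0.1643] [ 0.7362 -0.0049  0.1645]
hingetop [0.6796 0.1525 0.1522] 0.0011658048306093648 [0.6825 0.1535 0.1453] [0.6789 0.1522 0.1522]
doorend [ 0.782  -0.0965  0.1472] 0.001688734038704581 [ 0.3215 -0.0141  1.257 ] [ 0.7817 -0.0954  0.1462]
h3 [0.5834 0.0417 0.1634] 0.0018476814738664887 [0.5863 0.0426 0.1471] [0.5851 0.0449 0.1616]
h4 [0.5543 0.0483 0.1636] 0.0011203472819476092 [0.5567 0.0491 0.1497] [0.5575 0.0597 0.1569]
```

```bash
cat >> h.py <<'E'
from scipy.spatial.transform import Rotation as Ro
np.set_printoptions(precision=4,suppress=True)
def delta(pos,rpy,p0=None,e0=None):
    s=r.get_state()
    p0=s['tcp_pos'] if p0 is None else np.array(p0); e0=s['eef_rot'] if e0 is None else e0
    A=Ro.from_euler('xyz',e0,degrees=True);B=Ro.from_euler('xyz',rpy,degrees=True)
    d=A.inv().apply(np.array(pos)-p0); w=(A.inv()*B).as_rotvec()
    return d/0.1, w/1.5
E
python3 - <<'E'
from h import *
K=np.array([.5128,.059]);P=np.array([.7405,.005])
u=K-P;print(np.degrees(np.arctan2(u[1],u[0])))
print(delta([.513,.059,.24],[180,0,-13.3]))
E
```

```text
166.65854069659474
(array([4.807 , 4.8571, 0.005 ]), array([ 0.001 , -0.0001, -0.0185]))
```

{"method": "apply_moves", "body": {"slide": [[0.3,0.3,0],[0.3,0.3,0],[0.3,0.3,0],[0.3,0.3,0],[0.3,0.3,0],[0.3,0.3,0],[0.3,0.3,0],[0.3,0.3,0]], "turn": [[0,0,0],[0,0,0],[0,0,0],[0,0,0],[0,0,0],[0,0,0],[0,0,0],[0,0,0]], "jaw": [0.4,0.4,0.4,0.4,0.4,0.4,0.4,0.4], "newtons": 15}}

```text
time_s: 0.9
tcp_pos: [0.3441, 0.3569, 0.2404]
eef_rot: [180.0, 0.0, -14.9]
contact_force: [0.6, 0.8, -0.0]
gripper_width: 0.0526
```

{"method": "apply_moves", "body": {"slide": [[0.3,0.3,0],[0.3,0.3,0],[0.3,0.3,0],[0.3,0.3,0],[0.3,0.3,0],[0.3,0.3,0],[0.3,0.3,0],[0,0,0]], "turn": [[0,0,0],[0,0,0],[0,0,0],[0,0,0],[0,0,0],[0,0,0],[0,0,0],[0,0,0]], "jaw": [0.4,0.4,0.4,0.4,0.4,0.4,0.4,0.4]}}

```text
time_s: 1.7
tcp_pos: [0.4939, 0.0982, 0.24]
eef_rot: [179.9, 0.0, -15.1]
contact_force: [-0.5, 0.9, -0.6]
gripper_width: 0.0526
```

```bash
python3 - <<'E'
from h import *
print(delta([.513,.059,.24],[180,0,-13.3]))
E
```

```text
(array([0.2867, 0.3282, 0.0006]), array([ 0.0009,  0.0004, -0.0215]))
```

{"method": "apply_moves", "body": {"slide": [[0.15,0.16,0],[0.14,0.16,0],[0,0,0],[0,0,0]], "turn": [[0,0,-0.02],[0,0,0],[0,0,0],[0,0,0]], "jaw": [0.4,0.4,0.4,0.4]}}

```text
time_s: 2.1
tcp_pos: [0.5128, 0.0638, 0.2402]
eef_rot: [180.0, 0.0, -13.2]
contact_force: [-1.2, 0.1, 0.4]
gripper_width: 0.0525
```

```bash
python3 - <<'E'
from h import *
print(delta([.513,.059,.180],[180,0,-13.3]), r.get_state()['joints'])
c=cap('side'); cv2.imwrite('pics/s1.png',cv2.resize(c['pixels'][100:260,205:365],None,fx=3.7,fy=3.7,interpolation=cv2.INTER_CUBIC))
E
```

```text
(array([0.0133, 0.0457, 0.6022]), array([0.0002, 0.0004, 0.0009])) [ 28.8641   5.6007 -19.0312  -0.0163 -65.4059  47.917 ]
```

View pics/s1.png

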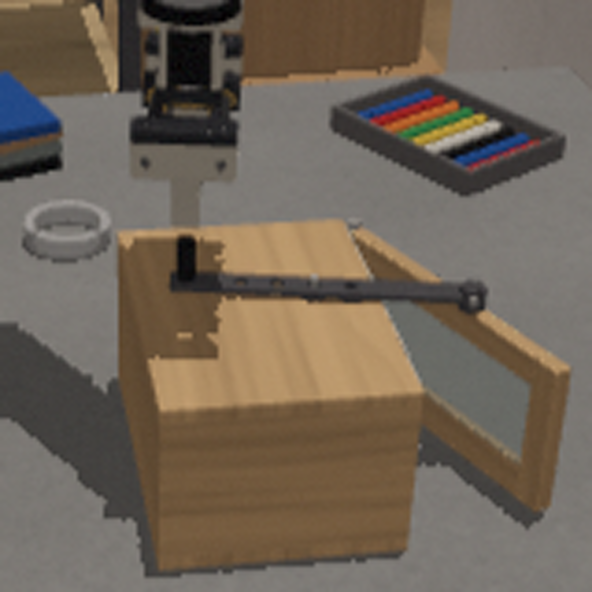

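The fingers at (187,215) are directly over the knob at (187,255). I'll centre on it and descend.

{"method": "apply_moves", "body": {"slide": [[0.01,0.05,0.15],[0,0,0.15],[0,0,0.15],[0,0,0.15],[0,0,0],[0,0,0]], "turn": [[0,0,0],[0,0,0],[0,0,0],[0,0,0],[0,0,0],[0,0,0]], "jaw": [0.4,0.4,0.4,0.4,0.4,0.4], "newtons": 15}}

```text
time_s: 2.75
tcp_pos: [0.5128, 0.0592, 0.1809]
eef_rot: [180.0, 0.0, -13.1]
contact_force: [-0.4, -0.1, -0.1]
gripper_width: 0.0526
```

```bash
python3 - <<'E'
from h import *
print(delta([.513,.059,.180],[180,0,-13.3]))
c=cap('side'); cv2.imwrite('pics/s2.png',cv2.resize(c['pixels'][130:230,225:365],None,fx=5,fy=5,interpolation=cv2.INTER_CUBIC))
E
```

```text
(array([0.0022, 0.0017, 0.0088]), array([0.0002, 0.    , 0.0023]))
```

View pics/s2.png

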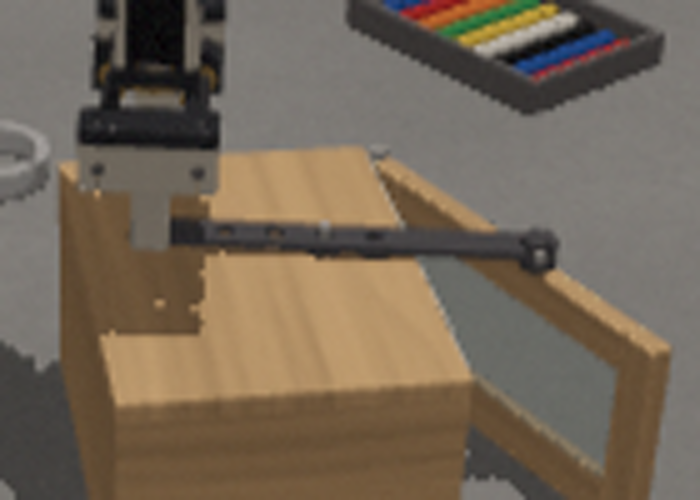

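The near finger at (150,220) hides the knob, and its tip is level with the bar's upper face. Closing now.

{"method": "apply_moves", "body": {"slide": [[0,0,0],[0,0,0],[0,0,0],[0,0,0],[0,0,0],[0,0,0]], "turn": [[0,0,0],[0,0,0],[0,0,0],[0,0,0],[0,0,0],[0,0,0]], "jaw": [1,1,1,1,1,1], "newtons": 15}}

```text
time_s: 3.4
tcp_pos: [0.513, 0.0587, 0.1807]
eef_rot: [-180.0, -0.0, -13.2]
contact_force: [-0.4, 0.2, 0.7]
gripper_width: 0.0154
```

```bash
python3 - <<'E'
from h import *
s=r.get_state();print(s['tcp_pos'],s['eef_rot'],s['gripper_width'],s['contact_force'],s['moment'])
E
```

```text
[0.513  0.0587 0.1807] [-179.9873   -0.0136  -13.1716] 0.015446938709029764 [-0.4336  0.2442  0.678 ] [ 0.1988  0.1107 -0.0157]
```

```bash
cat >> h.py <<'E'
H=np.array([.6803,.1525]); P=np.array([.6155,.0344]); CY=np.radians(-2.1); Z0=.1565
def pivot(d):
    a=d+CY-np.pi/2; return H+.160*np.array([np.cos(a),np.sin(a)])
def model(d,th,a=.235,h=.0242,off=(0,0,0)):
    pv=pivot(d); u=(P-pv)/np.linalg.norm(P-pv)
    xy=pv+u*(a*np.cos(th)-h*np.sin(th)); z=Z0+a*np.sin(th)+h*np.cos(th)
    yaw=np.degrees(np.arctan2(-u[1],-u[0]))
    A=Ro.from_euler('xyz',[180,0,yaw],degrees=True)*Ro.from_rotvec([0,-th,0])
    return np.r_[xy,z]+off,A.as_euler('xyz',degrees=True),np.linalg.norm(P-pv)
E
python3 - <<'E'
from h import *
from scipy.optimize import brentq
d0=brentq(lambda d:model(d,0)[2]-.130,.1,1); d1=brentq(lambda d:model(d,0)[2]-.190,.1,1.4)
print(d0,d1,model(d0,0),model(d1,0))
s=r.get_state();off=s['tcp_pos']-model(d0,0)[0];print('off',off)
prev=(s['tcp_pos'],s['eef_rot'])
for d,th in [(d0,.06),(d0,.12),(d0,.18)]+[(d0+(d1-d0)*k/8,.18) for k in range(1,9)]+[(d1,.12),(d1,.08),(d1,.04),(d1,0)]:
    p,e,_=model(d,th,off=off)
    print(round(d,3),th,p,e,*delta(p,e,*prev)); prev=(p,e)
E
```

```text
0.43330908318006284 0.9272820161951768 (array([0.5132, 0.0582, 0.1807]), array([180.    ,   0.    , -13.1057]), np.float64(0.12999999999999995)) (array([0.5707, 0.0303, 0.1807]), array([180.    ,   0.    ,   5.2764]), np.float64(0.1899999999999999))
off [-0.0002  0.0005  0.    ]
0.433 0.06 [0.5149 0.0583 0.1947] [180.       3.4377 -13.1057] [ 0.0188 -0.0001 -0.1405] [-0.0002 -0.0402 -0.0008]
0.433 0.12 [0.5175 0.0576 0.2087] [180.       6.8755 -13.1057] [ 0.0187  0.     -0.1405] [ 0.   -0.04  0.  ]
0.433 0.18 [0.5209 0.0568 0.2224] [180.      10.3132 -13.1057] [ 0.0187 -0.     -0.1405] [-0.   -0.04 -0.  ]
0.495 0.18 [0.5279 0.0512 0.2224] [180.      10.3132 -10.6017] [ 0.0791  0.0388 -0.0144] [-0.0052  0.     -0.0287]
0.557 0.18 [0.5351 0.0464 0.2224] [180.      10.3132  -8.1775] [ 0.0779  0.0343 -0.0142] [-0.0051 -0.     -0.0278]
0.619 0.18 [0.5423 0.0423 0.2224] [180.      10.3132  -5.8197] [ 0.0766  0.0302 -0.0139] [-0.0049  0.     -0.027 ]
0.68 0.18 [0.5497 0.0389 0.2224] [180.      10.3132  -3.5178] [ 0.0752  0.0264 -0.0137] [-0.0048 -0.     -0.0264]
0.742 0.18 [0.557  0.0362 0.
[... 179 characters left out ...]
.0046  0.     -0.0253]
0.866 0.18 [0.5715 0.0325 0.2224] [180.      10.3132   3.1284] [ 0.0706  0.0167 -0.0128] [-0.0045 -0.     -0.0249]
0.927 0.18 [0.5786 0.0315 0.2224] [180.      10.3132   5.2764] [ 0.0689  0.0138 -0.0125] [-0.0045  0.     -0.0246]
0.927 0.12 [0.5751 0.0312 0.2087] [180.       6.8755   5.2764] [-0.0103  0.      0.1414] [-0.    0.04  0.  ]
0.927 0.08 [0.5732 0.031  0.1994] [180.       4.5837   5.2764] [-0.0078 -0.      0.0942] [0.     0.0267 0.    ]
0.927 0.04 [0.5716 0.0308 0.1901] [180.       2.2918   5.2764] [-0.0078 -0.      0.0942] [-0.      0.0267  0.    ]
0.927 0 [0.5705 0.0307 0.1807] [180.       0.       5.2764] [-0.0078 -0.      0.0942] [ 0.      0.0267 -0.    ]
```

{"method": "apply_moves", "body": {"slide": [[0.009,0,-0.07],[0.009,0,-0.07],[0.009,0,-0.07],[0.009,0,-0.07],[0.009,0,-0.07],[0.009,0,-0.07],[0,0,0],[0,0,0]], "turn": [[0,-0.02,0],[0,-0.02,0],[0,-0.02,0],[0,-0.02,0],[0,-0.02,0],[0,-0.02,0],[0,0,0],[0,0,0]], "jaw": [1,1,1,1,1,1,1,1], "newtons": 20}}

```text
time_s: 4.2
tcp_pos: [0.5213, 0.0566, 0.2214]
eef_rot: [180.0, 10.3, -13.2]
contact_force: [0.5, 0.2, -0.6]
gripper_width: 0.0156
```

```bash
python3 - <<'E'
from h import *
s=r.get_state();print(s['tcp_pos'],s['eef_rot'],s['gripper_width'],s['contact_force'],s['moment'])
c=cap('side'); cv2.imwrite('pics/s3.png',cv2.resize(c['pixels'][130:230,225:365],None,fx=5,fy=5,interpolation=cv2.INTER_CUBIC))
E
```

```text
[0.5213 0.0566 0.2214] [179.9935  10.2889 -13.2039] 0.015557061618705532 [ 0.4721  0.2127 -0.6429] [-0.1733 -0.8346  0.0394]
```

View pics/s3.png

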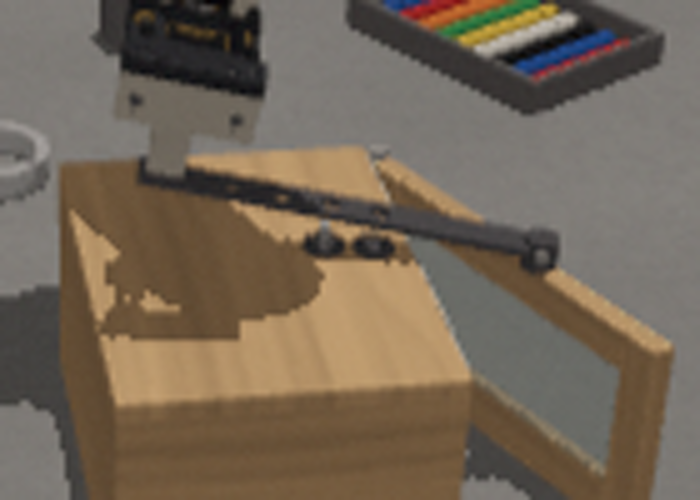

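The stay is tipped up with the bar well clear of the pin, which is visible at (325,235). Next I'll swing the door.

{"method": "apply_moves", "body": {"slide": [[0.079,0.039,-0.014],[0.078,0.034,-0.014],[0.077,0.03,-0.014],[0.075,0.026,-0.014],[0.074,0.023,-0.013],[0.072,0.02,-0.013],[0.07,0.017,-0.013],[0,0,0]], "turn": [[-0.005,0,-0.029],[-0.005,0,-0.028],[-0.005,0,-0.027],[-0.005,0,-0.026],[-0.005,0,-0.026],[-0.005,0,-0.025],[-0.005,0,-0.025],[0,0,0]], "jaw": [1,1,1,1,1,1,1,1]}}

```text
time_s: 5.05
tcp_pos: [0.5719, 0.0324, 0.2214]
eef_rot: [179.9, 10.3, 3.1]
contact_force: [1.2, -0.4, -1.2]
gripper_width: 0.0154
```

{"method": "apply_moves", "body": {"slide": [[0.069,0.014,-0.012],[0,0,0],[0,0,0]], "turn": [[-0.004,0,-0.025],[0,0,0],[0,0,0]], "jaw": [1,1,1]}}

```text
time_s: 5.35
tcp_pos: [0.5784, 0.0315, 0.2218]
eef_rot: [179.9, 10.3, 5.2]
contact_force: [1.0, 0.2, -2.0]
gripper_width: 0.0152
```

```bash
python3 - <<'E'
from h import *
import pickle
s=r.get_state();print(s['tcp_pos'],s['eef_rot'],s['gripper_width'],s['contact_force'],s['moment'])
c=cap('side'); pickle.dump(c,open('side4.pkl','wb')); cv2.imwrite('pics/s4.png',cv2.resize(c['pixels'][130:230,225:365],None,fx=5,fy=5,interpolation=cv2.INTER_CUBIC))
c=cap('top');pickle.dump(c,open('top4.pkl','wb')); cv2.imwrite('pics/t4.png',cv2.resize(c['pixels'][80:200,190:310],None,fx=5,fy=5,interpolation=cv2.INTER_CUBIC))
E
```

```text
[0.5784 0.0315 0.2218] [179.9483  10.3038   5.1792] 0.01520474197922331 [ 1.0406  0.2108 -2.0124] [-0.0635 -1.0604 -0.0921]
```

View pics/s4.png

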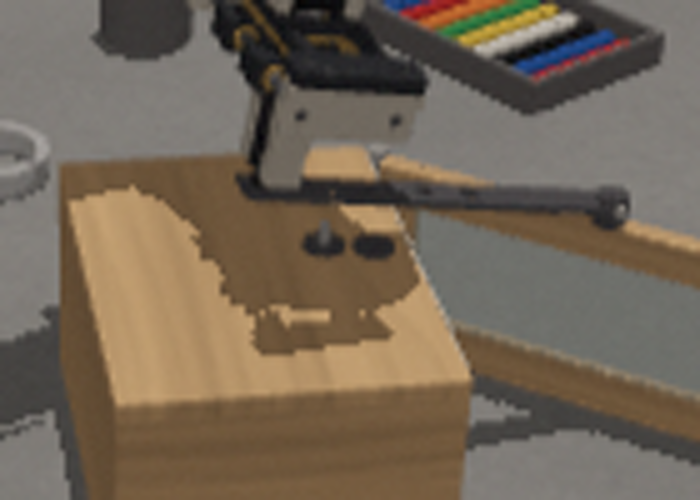

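View pics/t4.png

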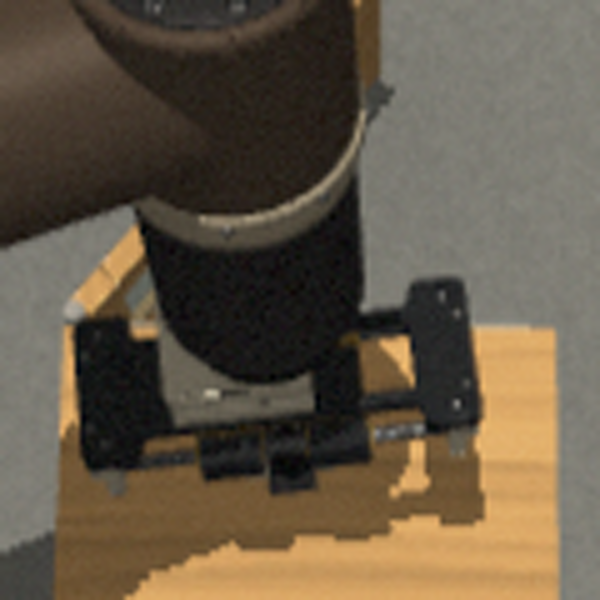

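The door has swung and the stay now points almost straight out. The side crop shows the pin plate's middle at (323,245), the pin tip at (323,220) and the pivot at (614,207). The arm blocks the top view, so I'll check the model against the side view.

```bash
python3 - <<'E'
from h import *
import pickle
S=pickle.load(open('side4.pkl','rb'))
s=lambda U,V:(225+(U+.5)/5-.5,130+(V+.5)/5-.5)
inv=lambda uv:np.array([(uv[0]-225+.5)*5-.5,(uv[1]-130+.5)*5-.5])
print('pin tip pred',inv(proj(S,[*P,.168])),'seat',inv(proj(S,[*P,.154])))
d1=.9273;th=.18;pv=pivot(d1);u=(P-pv)/.19
print('pivot',pv,inv(proj(S,[*pv,.1565])))
for a in(.1,.13,.16,.19,.248):
    q=np.r_[pv+u*a*np.cos(th),.1565+a*np.sin(th)+.0025];print(a,inv(proj(S,q)))
print('init pivot',inv(proj(S,[*pivot(.4333),.1565])),'cab corner FR',inv(proj(S,[.6591,-.1212,.15])))
# pin from side at known z
print(pix(S,*s(323,245),z=.154),pix(S,*s(323,219),z=.168))
E
python3 - <<'E'
import pickle,cv2
S=pickle.load(open('side4.pkl','rb'));cv2.imwrite('pics/s4b.png',cv2.resize(S['pixels'][155:190,265:355],None,fx=8.5,fy=8.5,interpolation=cv2.INTER_CUBIC))
E
```

```text
pin tip pred [328.4155 226.0538] seat [327.1465 246.1251]
pivot [0.8047 0.0519] [614.3229 205.2921]
0.1 [470.9509 195.2389]
0.13 [426.4654 193.2105]
0.16 [381.3419 191.1529]
0.19 [335.5666 189.0656]
0.248 [245.1661 184.9435]
init pivot [542.5895 250.6369] cab corner FR [470.755  385.9494]
[0.6133 0.0361 0.154 ] [0.6143 0.0433 0.168 ]
```

View pics/s4b.png

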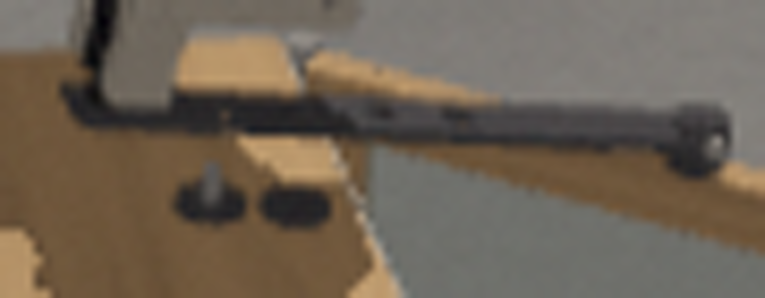

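Every feature in the side view, pin and holes alike, sits about 3.5 crop pixels left of the prediction. That is one common calibration bias, so the end hole lies over the pin along the stay. I'll lower to just above the pin and look again.

{"method": "apply_moves", "body": {"slide": [[-0.005,0,0.07],[-0.005,0,0.07],[-0.006,0,0.07],[0,0,0],[0,0,0]], "turn": [[0,0.02,0],[0,0.02,0],[0,0.02,0],[0,0,0],[0,0,0]], "jaw": [1,1,1,1,1]}}

```text
time_s: 5.95
tcp_pos: [0.5736, 0.0308, 0.2018]
eef_rot: [179.9, 5.2, 5.3]
contact_force: [-0.2, -0.4, -1.0]
gripper_width: 0.0155
```

```bash
python3 - <<'E'
from h import *
import pickle
s=r.get_state();print(s['tcp_pos'],s['eef_rot'],s['gripper_width'],s['contact_force'],s['moment'])
print(model(.9273,.09,off=[-.0002,.0005,0]))
c=cap('side'); pickle.dump(c,open('side5.pkl','wb')); cv2.imwrite('pics/s5.png',cv2.resize(c['pixels'][150:195,265:355],None,fx=8.5,fy=8.5,interpolation=cv2.INTER_CUBIC))
E
```

```text
[0.5736 0.0308 0.2018] [179.9415   5.2112   5.2613] 0.01545677496682746 [-0.1638 -0.4307 -1.0006] [-0.0288 -0.2823 -0.0674]
(array([0.5736, 0.031 , 0.2017]), array([180.    ,   5.1566,   5.277 ]), np.float64(0.19000200771454823))
```

View pics/s5.png

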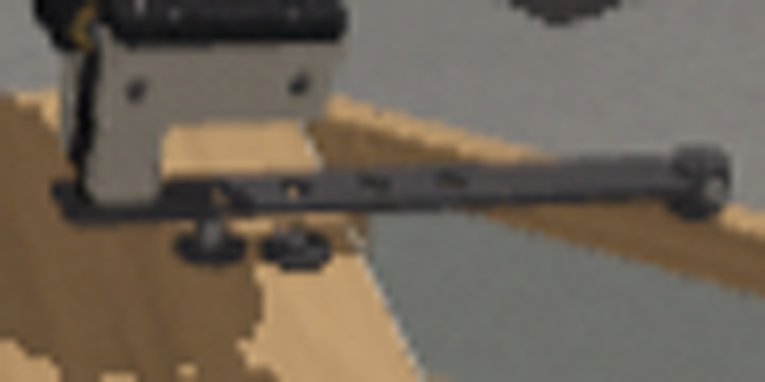

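The end hole at (218,192) is over the pin at (211,232), allowing for perspective and for the small arc still to go. I'll lower slowly while watching the force.

{"method": "apply_moves", "body": {"slide": [[-0.004,0,0.047],[-0.004,0,0.047],[0,0,0]], "turn": [[0,0.0133,0],[0,0.0133,0],[0,0,0]], "jaw": [1,1,1]}}

```text
time_s: 6.3
tcp_pos: [0.5726, 0.0312, 0.1919]
eef_rot: [180.0, 2.9, 5.3]
contact_force: [0.3, 3.7, -1.7]
gripper_width: 0.0152
```

```bash
python3 - <<'E'
from h import *
import pickle
s=r.get_state();print(s['tcp_pos'],s['eef_rot'],s['gripper_width'],s['contact_force'],s['moment'])
print(model(.9273,.05,off=[-.0002,.0005,0]))
c=cap('side'); pickle.dump(c,open('side6.pkl','wb')); cv2.imwrite('pics/s6.png',cv2.resize(c['pixels'][150:195,265:355],None,fx=8.5,fy=8.5,interpolation=cv2.INTER_CUBIC))
E
```

```text
[0.5726 0.0312 0.1919] [179.9967   2.8628   5.2613] 0.015219241017225167 [ 0.2519  3.6643 -1.6651] [ 0.9034 -0.4742 -0.1007]
(array([0.572 , 0.0309, 0.1924]), array([180.    ,   2.8648,   5.277 ]), np.float64(0.19000200771454823))
```

View pics/s6.png

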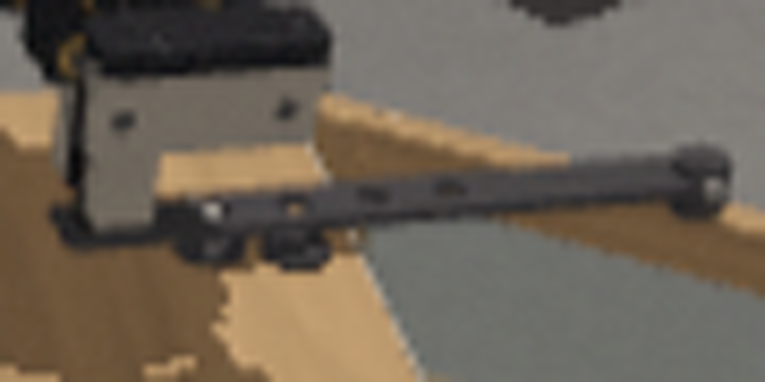

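The pin tip shows bright in the end hole at (212,210), so it has entered. The 3.7 N side force says to ease about 1 mm towards +y while lowering.

{"method": "apply_moves", "body": {"slide": [[-0.004,-0.01,0.03],[-0.004,0,0.03],[-0.002,0,0.03],[0,0,0]], "turn": [[0,0.009,0],[0,0.009,0],[0,0.009,0],[0,0,0]], "jaw": [1,1,1,1]}}

```text
time_s: 6.75
tcp_pos: [0.5709, 0.0316, 0.1829]
eef_rot: [180.0, 0.5, 5.3]
contact_force: [1.2, 1.3, -2.4]
gripper_width: 0.0158
```

```bash
python3 - <<'E'
from h import *
s=r.get_state();print(s['tcp_pos'],s['eef_rot'],s['gripper_width'],s['contact_force'],s['moment'])
E
```

```text
[0.5709 0.0316 0.1829] [179.9585   0.508    5.2735] 0.01584199779378164 [ 1.2178  1.277  -2.4355] [ 0.3929 -0.5076 -0.1095]
```

{"method": "apply_moves", "body": {"slide": [[0,-0.003,0.012],[0,0,0.01],[0,0,0]], "turn": [[0,0.006,0],[0,0,0],[0,0,0]], "jaw": [1,1,1]}}

```text
time_s: 7.05
tcp_pos: [0.5708, 0.0317, 0.1808]
eef_rot: [179.9, 0.1, 5.3]
contact_force: [0.1, -1.2, -1.0]
gripper_width: 0.0155
```

```bash
python3 - <<'E'
from h import *
s=r.get_state();print(s['tcp_pos'],s['eef_rot'],s['gripper_width'],s['contact_force'],s['moment'])
c=cap('side'); cv2.imwrite('pics/s7.png',cv2.resize(c['pixels'][150:195,265:355],None,fx=8.5,fy=8.5,interpolation=cv2.INTER_CUBIC))
E
```

```text
[0.5708 0.0317 0.1808] [179.9346   0.0742   5.2761] 0.01545685083296226 [ 0.0586 -1.2195 -0.973 ] [-0.1496  0.0187 -0.1024]
```

View pics/s7.png

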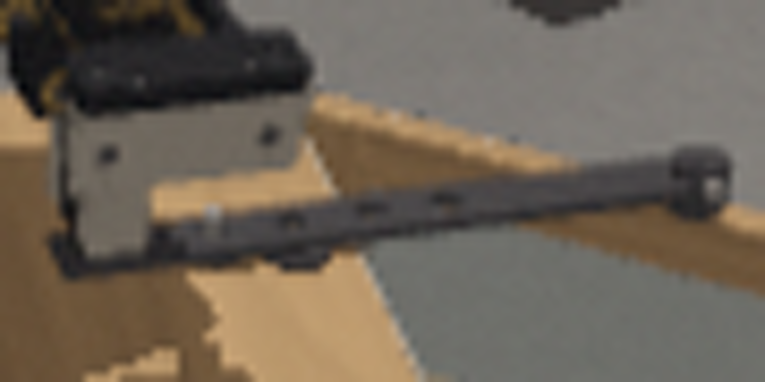

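The stay lies level, with the pin standing up through the end hole at (212,218). The TCP height of 0.1808 matches the seated start height of 0.1807. Releasing and rising straight up.

{"method": "apply_moves", "body": {"slide": [[0,0,0],[0,0,0],[0,0,0],[0,0,0]], "turn": [[0,0,0],[0,0,0],[0,0,0],[0,0,0]], "jaw": [0.4,0.4,0.4,0.4]}}

```text
time_s: 7.5
tcp_pos: [0.5712, 0.0319, 0.181]
eef_rot: [180.0, 0.0, 5.3]
contact_force: [0.3, 0.2, -0.0]
gripper_width: 0.0419
```

{"method": "apply_moves", "body": {"slide": [[0,0,-0.1],[0,0,-0.2],[0,0,-0.3],[0,0,-0.3],[0,0,-0.2],[0,0,0]], "turn": [[0,0,0],[0,0,0],[0,0,0],[0,0,0],[0,0,0],[0,0,0]], "jaw": [0.4,0.4,0.4,0.4,0.4,0.4]}}

```text
time_s: 8.1
tcp_pos: [0.5727, 0.0321, 0.2953]
eef_rot: [180.0, -0.3, 5.3]
contact_force: [-0.5, -0.4, 0.0]
gripper_width: 0.0526
```

{"method": "apply_moves", "body": {"slide": [[0,-0.4,0],[0,-0.4,0],[0,-0.4,0],[0,-0.4,0],[0,-0.4,0],[0,-0.4,0],[0,0,0],[0,0,0]], "turn": [[0,0,0],[0,0,0],[0,0,0],[0,0,0],[0,0,0],[0,0,0],[0,0,0],[0,0,0]], "jaw": [0.4,0.4,0.4,0.4,0.4,0.4,0.4,0.4]}}

```text
time_s: 8.9
tcp_pos: [0.5486, 0.2718, 0.2902]
eef_rot: [179.9, 0.1, 5.4]
contact_force: [-0.5, -0.1, 0.0]
gripper_width: 0.0525
```

```bash
python3 - <<'E'
from h import *
s=r.get_state();print(s['tcp_pos'],s['eef_rot'],s['gripper_width'],s['contact_force'],s['time_s'])
c=cap('side'); cv2.imwrite('pics/s8.png',cv2.resize(c['pixels'][130:230,225:365],None,fx=5,fy=5,interpolation=cv2.INTER_CUBIC))
c=cap('top'); cv2.imwrite('pics/t8.png',cv2.resize(c['pixels'][80:220,190:330],None,fx=4.2,fy=4.2,interpolation=cv2.INTER_CUBIC)); cv2.imwrite('pics/t8f.png',c['pixels'])
E
```

```text
[0.5486 0.2718 0.2902] [179.9098   0.0926   5.3797] 0.05251468666571038 [-0.5425 -0.1463  0.0256] 8.9
```

View pics/s8.png

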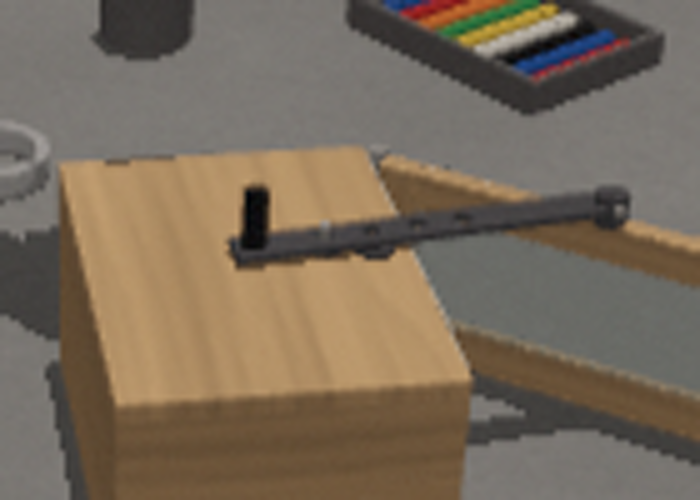

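View pics/t8.png

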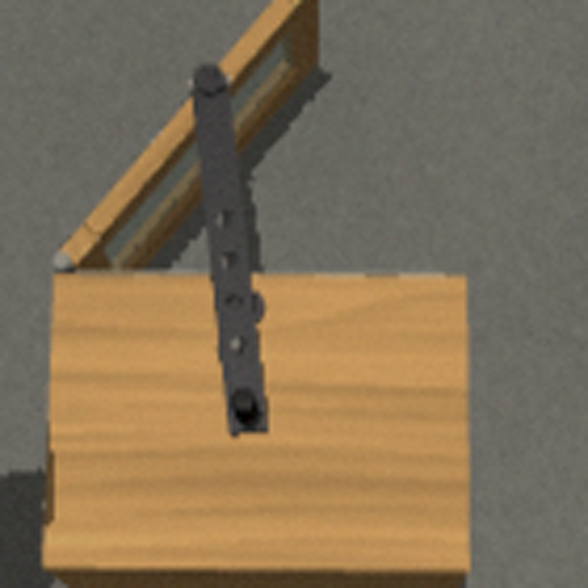

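View pics/t8f.png

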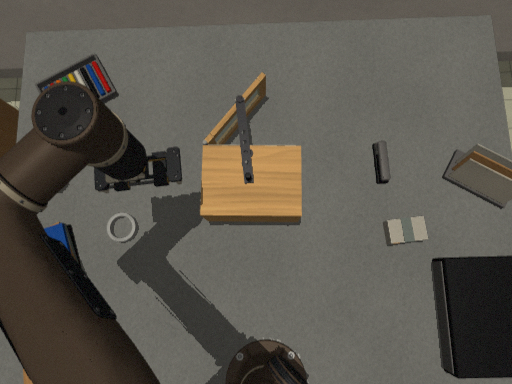

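The pin shows in the end hole in both views, at (237,344) from the top and (325,230) from the side. The carton, tape and stapler are where they were. I'll do one height check by triangulation, then hand in.

```bash
python3 - <<'E'
from h import *
T=cap('top');S=cap('side')
t=lambda U,V:(190+(U+.5)/4.2-.5,80+(V+.5)/4.2-.5)
s=lambda U,V:(225+(U+.5)/5-.5,130+(V+.5)/5-.5)
print(tri(T,t(243,399),S,s(257,188)),tri(T,t(237,343),S,s(325,227)),tri(T,t(209,82),S,s(612,207)))
print(r.close_job())
E
```

```text
(array([0.5688, 0.029 , 0.201 ]), np.float64(0.00016594116058249678)) (array([0.6138, 0.0337, 0.1681]), np.float64(0.0012611559718723785)) (array([0.803 , 0.0499, 0.1567]), np.float64(0.0011178041189942645))
the job is handed in; nothing more can be done
None
```

The door is propped at its widest: the stay's last hole is fully down over the pin. I gripped the knob, tipped the stay clear of the pin and swung the door from about 25° to 53°. Then I lowered the stay, let go and backed the arm away. The job was handed in at about 9 s of the 45 s.

- **Seating:** The pin shows through the end hole in both views. The knob top measures z = 0.201 m, the same as when seated at the start. The gripper height was also the same before lifting and after lowering (0.1807 and 0.1808 m).
- **Lowering:** On the way down the pin touched the hole's side with about 4 N. I shifted the stay about 1 mm sideways, and it then went down freely.
- **Surroundings:** The carton, tape and stapler look unmoved in the pictures, and the gripper was clear of everything.
- **Camera disagreement:** Measurements from the images run about 2 mm off the robot's own positions (x about 2 mm low, heights 2–3 mm high). That is within the stated calibration except for the heights, which are slightly over it.

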